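Zero the stock-room thickness gauge on its setting piece

ROBOT

A 7-joint arm with a two-finger parallel gripper is mounted at the origin on the work surface. World frame = base frame: x ahead of the robot, y to its left, z up, the work surface at z = 0. Lengths are in m, angles in rad, forces in N, time in s.
With the tool pointing down it reaches from about 0.425 to 0.95 m from the base axis. Payload 4.7 kg.
Tool frame: the origin (TCP) lies at the very end of the fingers, on their centre line; the grasp point (between the pads) lies 19 mm behind it (r.hold_point_z is the distance from the TCP to the grasp point, in m); z points along the fingers, y is the line along which they close (so a half turn about z gives the same grasp; the last joint's range is limited). The gripper opens to 85 mm and grips with 20 to 120 N. Pads are 22 mm wide; open, the fingers measure 114 mm over their backs; the gripper's body (76 mm by 85 mm) begins 54 mm behind the grasp point. The pads swing forward as they close: fully open they stand 13 mm farther back than shut.
Start: joints at [1.148, 0.469, -0.049, 1.532, 0.024, 1.141, -0.082], TCP at [0.259, -0.623, 0.231] pointing down, gripper open.
Joint ranges: [-2.59, 2.59], [-0.33, 1.99], [-1.39, 1.29], [0.1, 2.45], [-1.04, 4.18], [0.21, 1.99], [-2.66, 2.66]. Speed limits (rad/s): [2.57, 2.57, 3.14, 3.14, 3.14, 3.14, 3.14].

INTERFACE

Orientations are given as [roll, pitch, yaw] about the fixed x, y, z axes, in that order (R = Rz(yaw) Ry(pitch) Rx(roll)).
In Python, from bench import r gives the robot as it stands.
- The arm moves only by the shell command python3 -m pendant 'ROWS' [FORCE]. ROWS is JSON, a list of rows, each an object with "offset": the shift along the tool's x, y, z in cm, a list of three; "twist": the turn, a rotation vector about the tool's x, y, z in degrees, a list of three; "gripper": the closure, from -1 (fully open) to 1 (shut). A call has 1 to 12 rows; each row shifts and turns the commanded pose from where the row before left it, along the tool's axes as they then stand; what a row does not reach is not made up. A row lasts 1/12 s, in which the tool goes at most 41.7 mm and 7.16 degrees, less where a joint would pass 70% of its speed; a pose out of reach is approached as far as the arm can. A call with a gripper value outside its range is refused whole. The fingers move at their own pace and stop on an object; FORCE is the grip in N (left out, the last holds). Time passes only in rows, so rows that do not move let the fingers close. It gives the time, the measured TCP pose, the force, the opening and the grip force at its end, in the units of the state.
- r.observe(): the state, without advancing time (a new reading comes with each control period).
- r.capture(name): name is "side" or "top" or "wrist"; returns a dict with "pixels" (420x560x3 uint8, red, green, blue), "z_map" (420x560 float32, m along the optical axis (not along the pixel's ray), 0 where there is no reading), "fx", "fy", "cx", "cy" (pixels), "world_from_camera" (4x4, takes a point from camera to world coordinates). Camera axes: x right, y down, z forward; pixel columns grow to the right and rows downward; lengths in m; the calibration is good to about 2 mm. A picture is of the moment at which its call begins.
- r.finish_job(): hands the job in; it is judged then, once.
The state is a dict: "t": time; "qpos": joint angles; "qd": joint speeds; "joint_torque": joint torques, N m; "eef_pos": TCP position; "tool_rot": TCP orientation; "wrist_force": force on the tool from outside, world axes, zero at the start; "torque": the same for the moment, N m; "width": finger opening in m; "finger_force": force on a finger pad.
Only numpy, scipy, OpenCV 4.12 (cv2) and the standard library are available. Lean on these libraries where they do the work, as an engineer would, in place of code of your own. Each camera call takes 0.05 s, during which the arm holds its last target. There are 200 camera calls.

TASK

Set the thickness gauge to zero: take the setting piece with the red handle and push it, nose first, through the orange dust flap into the gauge's throat until it is fully home against the stop, and leave it there. Then turn the black bezel of the dial until its red zero mark sits right at the tip of the needle, and let go. Leave the piece with the blue handle, the glue jar and the drawer box where they are.

Things in the scene. Friction and masses are not known exactly. Their poses are not given: they have to be found in the camera images.
- gauge: Fixed blue thickness gauge. Origin: on the table under the dial's axis; z up; +x = direction of pushing in. Steel base plate 12 mm thick, x -110 to 70, y -55 to 55 mm; before the mouth it is an open apron. On it the housing, x -50 (mouth) to 70, y -45 to 45, top at z 60 mm. On its roof a neck 42 mm across, z 60 to 82, carries the dial.
- mouth (a point): Middle of the lower edge of the throat's mouth (gauge frame x -50, y 0, z 12 mm; same axes). Throat 46 mm wide, 34 high, floor = top of base plate, stop wall at gauge x = 52. Inside, a sprung plunger (1.3 N, at gauge x = 5, foot 14 mm above the floor) is lifted 4 mm by the red-handled piece and turns the needle; the blue one passes under it.
- dial_axis (a point): fixed point on the bezel's turning axis at a good height to grip it: 95 mm above the table, straight above the gauge's origin
- zero_mark (a point): red zero mark on the white dial face, turns with the bezel; 22 mm from the dial's axis, 104 mm above the table (a red tab also sits on the black rim beside it). Reads zero when it lies radially at the needle's tip
- needle_tip (a point): tip of the black needle, 22 mm from the dial's axis, 104 mm above the table, just above the dial face
- bezel (a joint): Turn of the black knurled bezel: a round knob 60 mm across, z 82 to 106 mm above the table, white face up with 30 divisions of 12 degrees. Rad, positive anticlockwise from above; 0 = zero mark towards the gauge's +x. Turns freely either way (limits -9, 9), friction 0.05 N m, stays where left. The needle does not turn with it
- needle (a joint): Angle of the needle, rad, positive anticlockwise from above; 0 = towards the gauge's +x, as with the throat empty; about -2.0 with the red-handled piece home. Zero is read when bezel = needle (or a full turn away)
- flap (a joint): Orange dust flap 44 mm wide, 30 mm high, 3 mm thick in the mouth, hinged along the throat's ceiling; rad, 0 = shut, hanging; swings inward only, to 1.5. A weak spring (under 2 N at its lower edge) shuts it; the piece pushes it open and keeps it open, at about 1.1 when home
- thick_piece: The piece to use: loose, 0.19 kg, wooden foot 18 mm thick, 40 wide (y), x -25 to 137 mm, lying flat, red upright handle. Origin: underside, below the handle; z up; +x to the nose, whose top slopes over the last 15 mm down to 10 mm. Home = nose touching the stop: origin at x -85, y 0, z 12 mm in the gauge's frame, axes along the gauge's, handle outside the mouth
- thick_piece_handle (a point): point to grip the red handle, 44 mm above the piece's underside. The handle is 30 mm long (x), 12 mm thick (y, the way to pinch it), 40 mm high, from 18 to 58 mm above the underside
- thin_piece: the other setting piece, to be left alone: same shape with a blue handle but a foot only 12 mm thick and a square nose; origin under the handle, +x to the nose; handle top 52 mm above the table
- glue_jar: glue jar with yellow cap, 62 mm across, 105 mm high, close beside the gauge; origin at the centre of its underside; to be left alone
- drawer_box: small open pine drawer box, 120 (x) by 160 (y) by 65 mm high, behind the gauge; origin at the centre of its underside; to be left alone
- slat_stack: fixed heavy stack of slats, 156 (x) by 58 (y) by 66 mm high, beside the gauge; origin at the centre of its underside

How it is judged:
By the outcome, as a careful person would: the job done as asked, in the order asked, and still so for the second after the job is handed in, with the robot touching nothing.
It also fails if it takes over 72 s, if anything falls off the work surface, if the arm or the gripper's body presses on something with over 40 N, if the wrist force passes 120 N, or if a joint passes its speed limit or range.

## Working session

There is one attempt and no reset: what is moved stays moved. The work goes in short steps, Python scripts to look and compute and a shell command to move; the robot and the scene stay as the last step left them, time stands still between calls to the robot, and variables do not carry over. Pictures are saved under pics/ and viewed, at most 13 in all, crops included, and the job is handed in when it is done.

```bash
ls; mkdir -p pics; python3 - <<'E'
from bench import r
import cv2,numpy as np
s=r.observe();print({k:np.round(v,3).tolist() for k,v in s.items()})
for n in("top","side"):
    c=r.capture(n);np.savez(f"pics/{n}.npz",**c);cv2.imwrite(f"pics/{n}0.png",c["pixels"][:,:,::-1])
    print(n,c["fx"],c["cx"],c["cy"],np.round(c["world_from_camera"],3).tolist())
E
```

```text
pics
{'t': 0.0, 'qpos': [1.148, 0.469, -0.049, 1.534, 0.024, 1.141, -0.082], 'qd': [0.001, 0.001, 0.0, 0.0, 0.001, 0.001, 0.0], 'joint_torque': [-0.001, -51.031, -0.048, -23.771, 0.011, 0.007, -0.0], 'eef_pos': [0.259, -0.623, 0.23], 'tool_rot': [-3.14, 0.0, 0.394], 'wrist_force': [-0.824, -0.466, -0.212], 'torque': [-0.062, 0.016, -0.044], 'finger_force': 0.0, 'width': 0.085}
top 516.4188314397641 280.29953584746687 220.60129872834588 [[0.017, -0.994, 0.111, 0.448], [-1.0, -0.016, 0.011, -0.032], [-0.009, -0.112, -0.994, 1.21], [0.0, 0.0, 0.0, 1.0]]
side 421.3814694934247 285.7617306850187 205.10471341861674 [[-0.971, -0.12, 0.206, 0.363], [-0.239, 0.504, -0.83, 0.868], [-0.004, -0.855, -0.518, 0.648], [0.0, 0.0, 0.0, 1.0]]
```

View pics/top0.png

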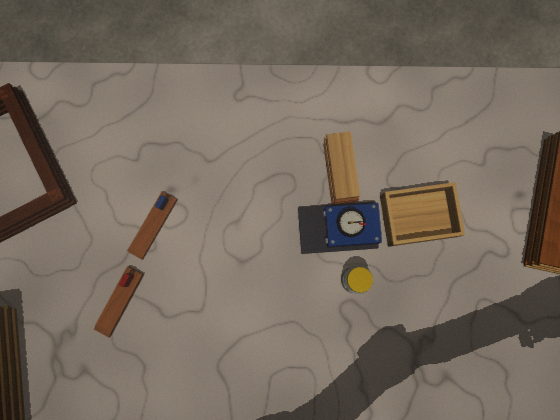

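View pics/side0.png

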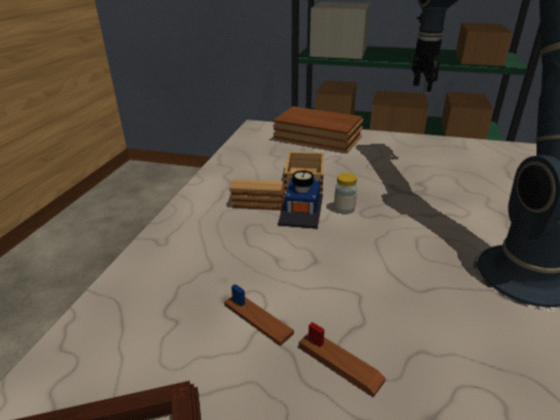

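The top view shows the gauge at (340,225) with its mouth to the left, so pushing in runs along world −y. The red-handled piece has its handle at (127,278) and its nose at the lower left (103,333). The blue piece is above it, the jar at (360,280), the slats at (342,167) and the box at (423,212). The side view agrees.

```bash
cat > h.py <<'E'
import numpy as np,cv2
def ray(c,uv,z):
    T=c["world_from_camera"];d=T[:3,:3]@[(uv[0]-c["cx"])/c["fx"],(uv[1]-c["cy"])/c["fy"],1]
    return T[:3,3]+d*(z-T[2,3])/d[2]
def hsv(c): return cv2.cvtColor(np.ascontiguousarray(c["pixels"]),cv2.COLOR_RGB2HSV)
def blob(m,lo=20,box=None):
    m=m.astype(np.uint8)
    if box: 
        k=np.zeros_like(m);k[box[1]:box[3],box[0]:box[2]]=1;m=m*k
    cs,_=cv2.findContours(m,cv2.RETR_EXTERNAL,cv2.CHAIN_APPROX_NONE)
    c=max(cs,key=cv2.contourArea);return c
def red(H): return ((H[...,0]<7)|(H[...,0]>173))&(H[...,1]>170)&(H[...,2]>60)
def pts(c,m):
    v,u=np.nonzero(m&(c["z_map"]>0));z=c["z_map"][v,u]
    P=np.c_[(u-c["cx"])/c["fx"]*z,(v-c["cy"])/c["fy"]*z,z]
    T=c["world_from_camera"];return P@T[:3,:3].T+T[:3,3]
E
python3 - <<'E'
from h import *
c=dict(np.load("pics/top.npz"));H=hsv(c)
def rect(name,m,box,z):
    k=blob(m,box=box);q=cv2.boxPoints(cv2.minAreaRect(k));w=np.array([ray(c,p,z) for p in q])
    e=[np.linalg.norm(w[1]-w[0]),np.linalg.norm(w[2]-w[1])];d=(w[1]-w[0]) if e[0]>e[1] else (w[2]-w[1])
    print(name,cv2.contourArea(k),w.mean(0).round(4),"sides",np.round(e,3),"dir",np.degrees(np.arctan2(d[1],d[0])).round(1))
b=(88,258,150,342)
for dv in(30,):
  wood=(H[...,0]<18)&(H[...,1]>110)&(H[...,2]>50)
  rect("piece",wood,b,.018)
  rect("handle",red(H),(110,262,140,290),.058)
blue=(H[...,0]>100)&(H[...,0]<130)&(H[...,1]>130)&(H[...,2]>50)
rect("housing",blue,(295,190,385,260),.06)
yel=(H[...,0]>20)&(H[...,0]<35)&(H[...,1]>200)
rect("jar",yel,(335,255,385,300),.105)
for n,m,bx in(("piece",wood,b),("housing",blue,(295,190,385,260)),("jar",yel,(335,255,385,300))):
    k=np.zeros(m.shape,bool);k[bx[1]:bx[3],bx[0]:bx[2]]=1;P=pts(c,m&k);print(n,np.percentile(P[:,2],[5,50,95]).round(3))
# dial white
k=np.zeros(H.shape[:2],bool);k[200:245,330:372]=1
w=blob((H[...,1]<70)&(H[...,2]>120)&k);(u,v),rad=cv2.minEnclosingCircle(w);print("dial",u,v,rad,ray(c,(u,v),.104).round(4))
E
```

```text
piece 1185.5 [0.3904 0.3497 0.018 ] sides [0.16  0.042] dir -26.3
handle 48.5 [0.4399 0.3265 0.058 ] sides [0.028 0.01 ] dir -24.2
housing 1173.0 [ 0.5718 -0.1818  0.06  ] sides [0.117 0.089] dir -84.7
jar 430.5 [ 0.4489 -0.19    0.105 ] sides [0.049 0.049] dir -89.1
piece [0.013 0.019 0.055]
housing [0.057 0.06  0.064]
jar [0.102 0.106 0.109]
dial 351.3451232910156 221.8628387451172 11.218209266662598 [ 0.5718 -0.1727  0.104 ]
```

```bash
python3 -m pendant '[{"offset":[2.7,-2.6,0]},{"offset":[2.7,-2.6,0]},{"offset":[2.7,-2.6,0]},{"offset":[2.7,-2.6,0]},{"offset":[2.7,-2.6,0]},{"offset":[2.7,-2.6,0]},{"offset":[2.7,-2.6,0]},{"offset":[2.7,-2.6,0]},{"offset":[2.7,-2.6,0]},{"offset":[2.7,-2.6,0]},{"offset":[2.7,-2.6,0]},{"offset":[2.7,-2.6,0]}]'; python3 -m pendant '[{"offset":[2.7,-2.6,0]},{"offset":[2.7,-2.6,0]},{"offset":[2.7,-2.6,0]},{"offset":[2.7,-2.6,0]},{"offset":[2.7,-2.6,0]},{"offset":[2.7,-2.6,0]},{"offset":[0,0,0]}]'
```

```text
invalid input at $[0]: expected keys offset, twist, gripper
invalid input at $[0]: expected keys offset, twist, gripper
```

```bash
python3 -m pendant '[{"offset":[2.7,-2.6,0],"twist":[0,0,0],"gripper":-1},{"offset":[2.7,-2.6,0],"twist":[0,0,0],"gripper":-1},{"offset":[2.7,-2.6,0],"twist":[0,0,0],"gripper":-1},{"offset":[2.7,-2.6,0],"twist":[0,0,0],"gripper":-1},{"offset":[2.7,-2.6,0],"twist":[0,0,0],"gripper":-1},{"offset":[2.7,-2.6,0],"twist":[0,0,0],"gripper":-1},{"offset":[2.7,-2.6,0],"twist":[0,0,0],"gripper":-1},{"offset":[2.7,-2.6,0],"twist":[0,0,0],"gripper":-1},{"offset":[2.7,-2.6,0],"twist":[0,0,0],"gripper":-1},{"offset":[2.7,-2.6,0],"twist":[0,0,0],"gripper":-1},{"offset":[2.7,-2.6,0],"twist":[0,0,0],"gripper":-1},{"offset":[2.7,-2.6,0],"twist":[0,0,0],"gripper":-1}]'; python3 -m pendant '[{"offset":[2.7,-2.6,0],"twist":[0,0,0],"gripper":-1},{"offset":[2.7,-2.6,0],"twist":[0,0,0],"gripper":-1},{"offset":[2.7,-2.6,0],"twist":[0,0,0],"gripper":-1},{"offset":[2.7,-2.6,0],"twist":[0,0,0],"gripper":-1},{"offset":[2.7,-2.6,0],"twist":[0,0,0],"gripper":-1},{"offset":[2.7,-2.6,0],"twist":[0,0,0],"gripper":-1},{"offset":[0,0,0],"twist":[0,0,0],"gripper":-1}]'; python3 -c "
from bench import r;print(r.observe()['qpos'])"
```

```text
t: 1.1
eef_pos: [0.4386, -0.2091, 0.2312]
tool_rot: [-3.142, 0.0, 0.394]
wrist_force: [1.4, 0.2, 0.5]
width: 0.085
finger_force: 0.0
t: 1.68
eef_pos: [0.5301, 0.0043, 0.2315]
tool_rot: [-3.138, -0.004, 0.405]
wrist_force: [-0.4, 0.2, 0.6]
width: 0.0856
finger_force: 0.0
[ 0.27024389  0.26251541 -0.42516038  1.85849871  0.11846228  1.04324297
 -1.36683112]
```

```bash
python3 -m pendant '[{"offset":[0.5,-3.7,0],"twist":[0,0,0],"gripper":-1},{"offset":[0.5,-3.7,0],"twist":[0,0,0],"gripper":-1},{"offset":[0.5,-3.7,0],"twist":[0,0,0],"gripper":-1},{"offset":[0.5,-3.7,0],"twist":[0,0,0],"gripper":-1},{"offset":[0.5,-3.7,0],"twist":[0,0,0],"gripper":-1},{"offset":[0.5,-3.7,0],"twist":[0,0,0],"gripper":-1},{"offset":[0.5,-3.7,0],"twist":[0,0,0],"gripper":-1},{"offset":[0.5,-3.7,0],"twist":[0,0,0],"gripper":-1},{"offset":[0.5,-3.7,0],"twist":[0,0,0],"gripper":-1}]'; python3 -m pendant '[{"offset":[0,0,0],"twist":[0,0,7],"gripper":-1},{"offset":[0,0,0],"twist":[0,0,7],"gripper":-1},{"offset":[0,0,0],"twist":[0,0,7],"gripper":-1},{"offset":[0,0,0],"twist":[0,0,7],"gripper":-1},{"offset":[0,0,0],"twist":[0,0,7],"gripper":-1},{"offset":[0,0,0],"twist":[0,0,7],"gripper":-1},{"offset":[0,0,0],"twist":[0,0,0],"gripper":-1}]'; python3 -c "
from bench import r;print(r.observe()['qpos'])
import cv2,numpy as np
c=r.capture('wrist');np.savez('pics/w1.npz',**c);cv2.imwrite('pics/w1.png',c['pixels'][:,:,::-1])"
```

```text
t: 2.43
eef_pos: [0.4413, 0.3212, 0.2311]
tool_rot: [3.141, 0.0, 0.394]
wrist_force: [1.1, -0.3, -0.0]
width: 0.0853
finger_force: 0.0
t: 3.02
eef_pos: [0.4427, 0.3182, 0.229]
tool_rot: [3.134, -0.001, -0.292]
wrist_force: [0.5, -1.4, -0.3]
width: 0.0853
finger_force: 0.0
[-0.48325879  0.27721884 -0.26794652  1.8310573   0.0889162   1.05020523
 -2.64946685]
```

View pics/w1.png

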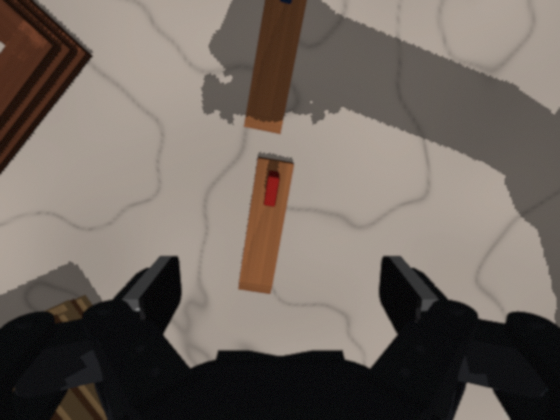

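The wrist view shows the red handle at (272,188), with the wooden foot running from (275,158) to its nose at (255,290). The blue piece is clear above, near (275,60). Joint 7 is at its limit, so I'll measure the handle before going down.

```bash
python3 - <<'E'
from h import *
c=dict(np.load("pics/w1.npz"));H=hsv(c)
k=blob(red(H),box=(255,165,290,212));q=cv2.boxPoints(cv2.minAreaRect(k))
w=np.array([ray(c,p,.058) for p in q]);print(cv2.contourArea(k),w.mean(0),w.round(3).tolist())
wood=(H[...,0]<18)&(H[...,1]>110)&(H[...,2]>50)
k=blob(wood,box=(230,145,305,300));q=cv2.boxPoints(cv2.minAreaRect(k))
w=np.array([ray(c,p,.018) for p in q]);print(cv2.contourArea(k),w.mean(0),w.round(3).tolist())
e=[w[1]-w[0],w[2]-w[1]];print([np.degrees(np.arctan2(d[1],d[0])) for d in e],np.linalg.norm(e,axis=1))
k=np.zeros(H.shape[:2],bool);k[165:212,255:290]=1
P=pts(c,red(H)&k);P=P[P[:,2]>.05];print(len(P),P.mean(0),(P.max(0)+P.min(0))/2)
E
```

```text
319.0 [0.44188297 0.32560934 0.058     ] [[0.431, 0.338, 0.058], [0.458, 0.324, 0.058], [0.453, 0.314, 0.058], [0.425, 0.327, 0.058]]
4334.5 [0.39343245 0.34933802 0.018     ] [[0.333, 0.403, 0.018], [0.472, 0.331, 0.018], [0.455, 0.297, 0.018], [0.313, 0.366, 0.018]]
[np.float64(-27.20126069136197), np.float64(-116.26543377255342)] [0.15653548 0.03775928]
354 [0.44141089 0.3257873  0.05658981] [0.4407103  0.32612317 0.0550761 ]
```

```bash
python3 -m pendant '[{"offset":[-0.4,-0.7,2.5],"twist":[0,0,0],"gripper":-1},{"offset":[0,0,2.5],"twist":[0,0,0],"gripper":-1},{"offset":[0,0,2.5],"twist":[0,0,0],"gripper":-1},{"offset":[0,0,2.5],"twist":[0,0,0],"gripper":-1},{"offset":[0,0,2.5],"twist":[0,0,0],"gripper":-1},{"offset":[0,0,2.5],"twist":[0,0,0],"gripper":-0.6},{"offset":[0,0,0],"twist":[0,0,0],"gripper":-0.6}]'; python3 -c "
from bench import r;print(r.observe()['qpos'])"
```

```text
t: 3.65
eef_pos: [0.4361, 0.3254, 0.0752]
tool_rot: [3.131, 0.008, -0.286]
wrist_force: [-1.3, -1.6, 0.3]
width: 0.0683
finger_force: 0.0
[-0.61937009  0.45849974 -0.12573258  1.97346805  0.08150101  0.72801312
 -2.65041546]
```

```bash
python3 -m pendant '[{"offset":[0.5,-0.2,1.7],"twist":[0,0,0],"gripper":-0.6},{"offset":[0,0,1.7],"twist":[0,0,0],"gripper":-0.6},{"offset":[0,0,1.5],"twist":[0,0,0],"gripper":-0.6},{"offset":[0,0,0],"twist":[0,0,0],"gripper":-0.6}]'; python3 -m pendant '[{"offset":[0,0,0],"twist":[0,0,0],"gripper":1},{"offset":[0,0,0],"twist":[0,0,0],"gripper":1},{"offset":[0,0,0],"twist":[0,0,0],"gripper":1},{"offset":[0,0,0],"twist":[0,0,0],"gripper":1},{"offset":[0,0,0],"twist":[0,0,0],"gripper":1},{"offset":[0,0,0],"twist":[0,0,0],"gripper":1},{"offset":[0,0,0],"twist":[0,0,0],"gripper":1},{"offset":[0,0,0],"twist":[0,0,0],"gripper":1}]' 60
```

```text
t: 3.98
eef_pos: [0.4434, 0.327, 0.0293]
tool_rot: [3.135, 0.005, -0.287]
wrist_force: [-0.5, 0.7, -0.6]
width: 0.0687
finger_force: 0.0
t: 4.65
eef_pos: [0.4456, 0.3281, 0.032]
tool_rot: [3.139, -0.0, -0.288]
wrist_force: [-0.6, -1.3, 6.8]
width: 0.0109
finger_force: 59.6
```

```bash
python3 -m pendant '[{"offset":[0,0,-2],"twist":[0,0,0],"gripper":1},{"offset":[0,0,-3],"twist":[0,0,0],"gripper":1},{"offset":[0,0,-3],"twist":[0,0,0],"gripper":1},{"offset":[0,0,0],"twist":[0,0,-7],"gripper":1},{"offset":[0,0,0],"twist":[0,0,-7],"gripper":1},{"offset":[0,0,0],"twist":[0,0,-7],"gripper":1},{"offset":[0,0,0],"twist":[0,0,-7],"gripper":1},{"offset":[0,0,0],"twist":[0,0,-7],"gripper":1},{"offset":[0,0,0],"twist":[0,0,-7],"gripper":1},{"offset":[0,0,0],"twist":[0,0,-7],"gripper":1},{"offset":[0,0,0],"twist":[0,0,-7],"gripper":1}]'; python3 -m pendant '[{"offset":[0,0,0],"twist":[0,0,-7],"gripper":1},{"offset":[0,0,0],"twist":[0,0,-7],"gripper":1},{"offset":[0,0,0],"twist":[0,0,-7],"gripper":1},{"offset":[0,0,0],"twist":[0,0,-7],"gripper":1},{"offset":[0,0,0],"twist":[0,0,-7],"gripper":1},{"offset":[0,0,0],"twist":[0,0,-7],"gripper":1},{"offset":[0,0,0],"twist":[0,0,-7],"gripper":1},{"offset":[0,0,0],"twist":[0,0,-7],"gripper":1},{"offset":[0,0,0],"twist":[0,0,0],"gripper":1}]'
```

```text
t: 5.57
eef_pos: [0.4446, 0.3275, 0.1104]
tool_rot: [3.14, 0.005, 0.695]
wrist_force: [0.4, 0.9, -2.3]
width: 0.011
finger_force: 58.8
t: 6.32
eef_pos: [0.4447, 0.3274, 0.1102]
tool_rot: [-3.138, 0.004, 1.668]
wrist_force: [0.4, -0.0, -2.1]
width: 0.0111
finger_force: 58.8
```

```bash
python3 -m pendant '[{"offset":[-3.4,1.1,0],"twist":[0,0,0],"gripper":1},{"offset":[-3.4,1.1,0],"twist":[0,0,0],"gripper":1},{"offset":[-3.4,1.1,0],"twist":[0,0,0],"gripper":1},{"offset":[-3.4,1.1,0],"twist":[0,0,0],"gripper":1},{"offset":[-3.4,1.1,0],"twist":[0,0,0],"gripper":1},{"offset":[-3.4,1.1,0],"twist":[0,0,0],"gripper":1},{"offset":[-3.4,1.1,0],"twist":[0,0,0],"gripper":1},{"offset":[0,0,0],"twist":[0,0,0],"gripper":1},{"offset":[0,0,0],"twist":[0,0,0],"gripper":1}]'; python3 - <<'E'
from bench import r
from h import *
ims=[]
for n in("top","side","wrist"):
    c=r.capture(n);np.savez(f"pics/{n}2.npz",**c);ims.append(c["pixels"])
t=cv2.resize(ims[0][170:290,180:400],(800,436),interpolation=2)[:,:,::-1]
cv2.imwrite("pics/a2.png",t)
s=cv2.resize(ims[1][130:280,180:400],(440,300))[:,:,::-1];w=cv2.resize(ims[2],(360,270))[:,:,::-1]
o=np.zeros((300,800,3),np.uint8);o[:,:440]=s;o[:270,440:]=w;cv2.imwrite("pics/b2.png",o)
E
```

```text
t: 7.07
eef_pos: [0.5449, 0.0949, 0.1108]
tool_rot: [-3.138, 0.005, 1.657]
wrist_force: [0.2, 0.9, -2.4]
width: 0.011
finger_force: 58.9
```

View pics/a2.png

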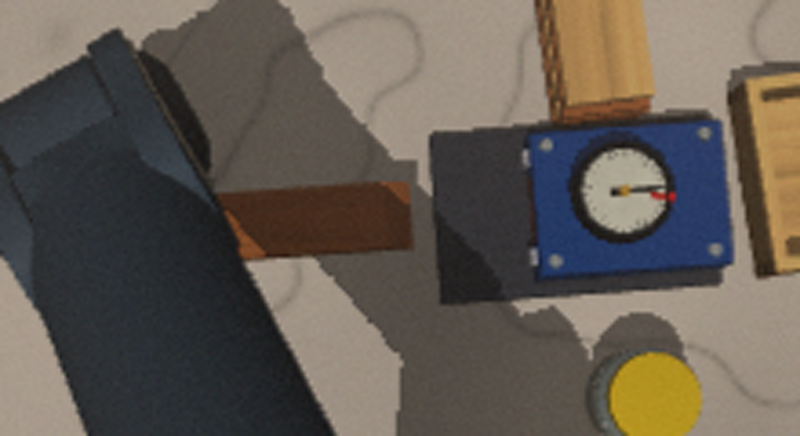

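View pics/b2.png

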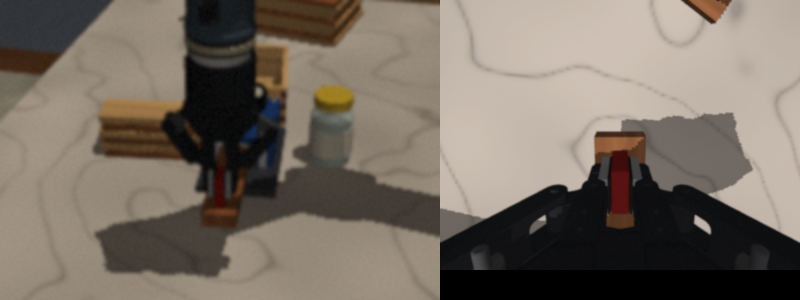

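The side and wrist views show the piece firmly held by the red handle. In the top crop the piece lies almost parallel to the gauge with its nose at (408,215), and the gauge mouth is at (530,205). Next I'll measure both centre lines.

```bash
python3 - <<'E'
from h import *
c=dict(np.load("pics/top2.npz"));H=hsv(c)
wood=(H[...,0]<18)&(H[...,1]>90)&(H[...,2]>30)
k=np.zeros(wood.shape,bool);k[212:250,235:296]=1
m=wood&k;P=[]
for u in range(248,288):
    v=np.nonzero(m[:,u])[0]
    if len(v): P.append((u,v.min(),v.max(),len(v)))
P=np.array(P);print(P[::8].tolist())
for n,col in(("top",P[:,1]-.5),("bot",P[:,2]+.5),("mid",(P[:,1]+P[:,2])/2)):
    f=np.polyfit(P[:,0],col,1);A=ray(c,(248,np.polyval(f,248)),.096);B=ray(c,(288,np.polyval(f,288)),.096)
    d=B-A;print(n,A.round(4),B.round(4),np.degrees(np.arctan2(d[1],d[0])).round(2))
v,u=np.nonzero(m);print("nose u",np.percentile(u,[99,100]), ray(c,(u.max(),230),.09))
# gauge
blue=(H[...,0]>100)&(H[...,0]<130)&(H[...,1]>130)&(H[...,2]>50)
kk=blob(blue,box=(322,195,385,250));hull=cv2.convexHull(kk)
w=np.array([ray(c,p,.06) for p in cv2.boxPoints(cv2.minAreaRect(hull))]);print(w.round(4).tolist(),w.mean(0))
# front/back edges long-side line fits
Q=[]
for u in range(332,376):
    v=np.nonzero(blue[195:250,u])[0]+195;Q.append((u,v.min()-.5,v.max()+.5))
Q=np.array(Q)
for i in(1,2):
    f=np.polyfit(Q[:,0],Q[:,i],1);A=ray(c,(332,np.polyval(f,332)),.06);B=ray(c,(376,np.polyval(f,376)),.06);d=B-A;print(A.round(4),B.round(4),np.degrees(np.arctan2(d[1],d[0])).round(2))
# side: piece center & mouth (orange flap)
E
```

```text
[[248, 223, 241, 19], [256, 222, 240, 19], [264, 221, 239, 19], [272, 221, 239, 19], [280, 220, 239, 20]]
top [0.569  0.0504 0.096 ] [ 0.5763 -0.0364  0.096 ] -85.22
bot [0.5273 0.0494 0.096 ] [ 0.5347 -0.037   0.096 ] -85.11
mid [0.5481 0.0499 0.096 ] [ 0.5554 -0.0367  0.096 ] -85.17
nose u [292. 293.] [ 0.55351963 -0.04762942  0.09      ]
[[0.6105, -0.1192, 0.06], [0.622, -0.2363, 0.06], [0.5331, -0.2431, 0.06], [0.5217, -0.127, 0.06]] [ 0.57181123 -0.18141707  0.06      ]
[ 0.6071 -0.1349  0.06  ] [ 0.6184 -0.2335  0.06  ] -83.43
[ 0.5233 -0.1354  0.06  ] [ 0.532  -0.2332  0.06  ] -84.9
```

```bash
python3 -m pendant '[{"offset":[-2.2,0.2,0],"twist":[0,0,-0.5],"gripper":1},{"offset":[-2.3,0,0],"twist":[0,0,0],"gripper":1},{"offset":[0,0,2],"twist":[0,0,0],"gripper":1},{"offset":[0,0,2],"twist":[0,0,0],"gripper":1},{"offset":[0,0,1.8],"twist":[0,0,0],"gripper":1},{"offset":[0,0,0],"twist":[0,0,0],"gripper":1},{"offset":[0,0,0],"twist":[0,0,0],"gripper":1}]'; python3 - <<'E'
from bench import r
from h import *
t=r.capture("top");s=r.capture("side");np.savez("pics/top3.npz",**t);np.savez("pics/side3.npz",**s)
o=np.zeros((500,800,3),np.uint8)
o[:,:400]=cv2.resize(s["pixels"][150:250,260:340],(400,500),interpolation=2)[:,:,::-1]
o[:400,400:]=cv2.resize(t["pixels"][185:265,285:365],(400,400),interpolation=2)[:,:,::-1]
cv2.imwrite("pics/c3.png",o)
E
```

```text
t: 7.8
eef_pos: [0.5497, 0.0549, 0.053]
tool_rot: [-3.137, 0.003, 1.677]
wrist_force: [0.3, -0.4, -2.3]
width: 0.011
finger_force: 58.8
```

View pics/c3.png

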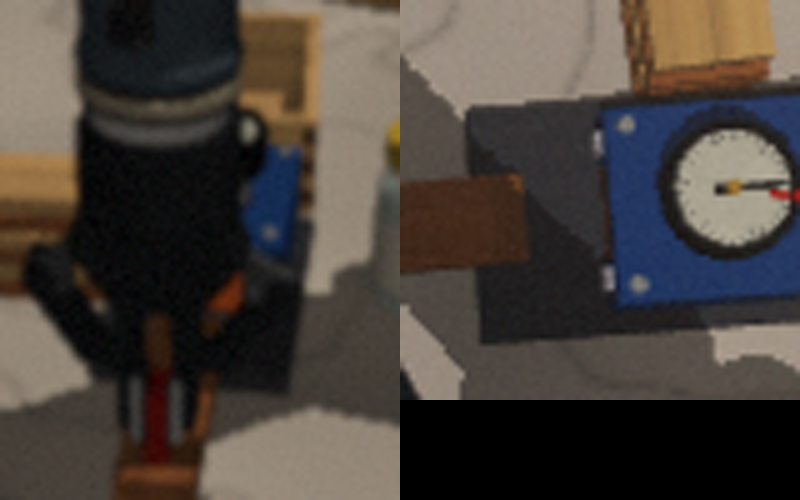

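The right half of the crop shows the nose over the apron, at crop (525,218), in line with the mouth brackets at (598,143) and (609,277). Quick check of the lateral offset:

```bash
python3 - <<'E'
from h import *
c=dict(np.load("pics/top3.npz"))
px=lambda x,y:(285+(x-400+.0)/5-.4,185+y/5-.4)
for n,p,z in(("plateTL",(467,110),.012),("plateBL",(483,343),.012),("houTL",(605,100),.06),("houBL",(617,306),.06),("noseT",(523,174),.034),("noseB",(527,262),.032),("pT",(405,182),.038),("pB",(405,270),.038)):
    w=ray(c,px(*p),z);d=np.array([np.cos(np.radians(-84.6)),np.sin(np.radians(-84.6))]);q=w[:2]-[.571,-.172]
    print(n,w.round(4),"gauge x,y mm",(1000*q@d).round(1),(1000*(-d[1]*q[0]+d[0]*q[1])).round(1))
v,u=np.mgrid[212:232,290:308];m=np.zeros((420,560),bool);m[222:236,288:306]=1;P=pts(c,m);print("foot top z",np.percentile(P[:,2],[10,50,90]))
E
```

```text
plateTL [ 0.6161 -0.0596  0.012 ] gauge x,y mm -107.6 55.4
plateBL [ 0.5072 -0.0685  0.012 ] gauge x,y mm -109.1 -53.8
houTL [ 0.6148 -0.1205  0.06  ] gauge x,y mm -47.2 48.5
houBL [ 0.5223 -0.1265  0.06  ] gauge x,y mm -49.9 -44.2
noseT [ 0.5838 -0.0852  0.034 ] gauge x,y mm -85.2 20.9
noseB [ 0.5435 -0.0875  0.032 ] gauge x,y mm -86.7 -19.4
pT [ 0.5788 -0.0312  0.038 ] gauge x,y mm -139.5 21.0
pB [ 0.5385 -0.0318  0.038 ] gauge x,y mm -142.6 -19.2
foot top z [0.03700805 0.03979015 0.04278152]
```

```bash
python3 -m pendant '[{"offset":[0,0,0.6],"twist":[0,0,0],"gripper":1},{"offset":[0,0,0.2],"twist":[0,0,0],"gripper":1},{"offset":[0,0,0],"twist":[0,0,0],"gripper":1},{"offset":[0,0,0],"twist":[0,0,0],"gripper":1}]'
```

```text
t: 8.23
eef_pos: [0.5507, 0.0533, 0.0456]
tool_rot: [-3.139, 0.003, 1.675]
wrist_force: [-0.2, 0.3, -2.7]
width: 0.0108
finger_force: 58.9
```

```bash
python3 -m pendant '[{"offset":[0,0,0.1],"twist":[0,0,0],"gripper":1},{"offset":[0,0,0],"twist":[0,0,0],"gripper":1},{"offset":[0,0,0],"twist":[0,0,0],"gripper":1}]';python3 -m pendant '[{"offset":[-1,0,0],"twist":[0,0,0],"gripper":1},{"offset":[-1,0,0],"twist":[0,0,0],"gripper":1},{"offset":[-1,0,0],"twist":[0,0,0],"gripper":1},{"offset":[-1,0,0],"twist":[0,0,0],"gripper":1},{"offset":[0,0,0],"twist":[0,0,0],"gripper":1}]'
```

```text
t: 8.48
eef_pos: [0.5507, 0.0533, 0.0445]
tool_rot: [-3.139, 0.003, 1.675]
wrist_force: [1.0, -0.0, -2.3]
width: 0.0108
finger_force: 58.9
t: 8.9
eef_pos: [0.5551, 0.0098, 0.0443]
tool_rot: [-3.139, 0.005, 1.67]
wrist_force: [0.8, 0.5, -2.7]
width: 0.0113
finger_force: 58.8
```

```bash
python3 -m pendant '[{"offset":[-1,0,0],"twist":[0,0,0],"gripper":1},{"offset":[-1,0,0],"twist":[0,0,0],"gripper":1},{"offset":[-1,0,0],"twist":[0,0,0],"gripper":1},{"offset":[0,0,0],"twist":[0,0,0],"gripper":1}]';python3 -m pendant '[{"offset":[-1,0,0],"twist":[0,0,0],"gripper":1},{"offset":[-1,0,0],"twist":[0,0,0],"gripper":1},{"offset":[-1,0,0],"twist":[0,0,0],"gripper":1},{"offset":[0,0,0],"twist":[0,0,0],"gripper":1}]'
```

```text
t: 9.23
eef_pos: [0.558, -0.0197, 0.0443]
tool_rot: [-3.138, 0.005, 1.671]
wrist_force: [-0.2, 0.5, -3.8]
width: 0.0107
finger_force: 58.6
t: 9.57
eef_pos: [0.561, -0.0483, 0.0444]
tool_rot: [-3.139, 0.004, 1.672]
wrist_force: [0.3, -0.8, -5.6]
width: 0.0107
finger_force: 58.4
```

```bash
python3 -m pendant '[{"offset":[-1,0,0],"twist":[0,0,0],"gripper":1},{"offset":[-1,0,0],"twist":[0,0,0],"gripper":1},{"offset":[-1,0,0],"twist":[0,0,0],"gripper":1},{"offset":[0,0,0],"twist":[0,0,0],"gripper":1}]';python3 -m pendant '[{"offset":[-0.3,0,0],"twist":[0,0,0],"gripper":1},{"offset":[-0.2,0,0],"twist":[0,0,0],"gripper":1},{"offset":[0,0,0],"twist":[0,0,0],"gripper":1}]'
```

```text
t: 9.9
eef_pos: [0.5641, -0.0801, 0.0445]
tool_rot: [-3.138, 0.006, 1.671]
wrist_force: [0.3, -2.0, -6.2]
width: 0.0111
finger_force: 58.4
t: 10.15
eef_pos: [0.5644, -0.0815, 0.0447]
tool_rot: [-3.138, 0.004, 1.675]
wrist_force: [-0.8, -1.2, -5.4]
width: 0.0108
finger_force: 58.5
```

```bash
python3 -m pendant '[{"offset":[-0.2,0,0],"twist":[0,0,0],"gripper":1},{"offset":[-0.2,0,0],"twist":[0,0,0],"gripper":1},{"offset":[0,0,0],"twist":[0,0,0],"gripper":1}]';python3 -m pendant '[{"offset":[-0.2,0,0],"twist":[0,0,0],"gripper":1},{"offset":[-0.1,0,0],"twist":[0,0,0],"gripper":1},{"offset":[0,0,0],"twist":[0,0,0],"gripper":1}]'
```

```text
t: 10.4
eef_pos: [0.565, -0.083, 0.045]
tool_rot: [-3.139, 0.001, 1.676]
wrist_force: [-0.9, 3.7, -3.2]
width: 0.0105
finger_force: 58.7
t: 10.65
eef_pos: [0.5651, -0.0831, 0.0452]
tool_rot: [-3.139, -0.002, 1.677]
wrist_force: [-2.7, 9.3, -1.1]
width: 0.0111
finger_force: 59.0
```

```bash
python3 -m pendant '[{"offset":[-0.1,0,0.1],"twist":[0,0,0],"gripper":1},{"offset":[0,0,0],"twist":[0,0,0],"gripper":1},{"offset":[0,0,0],"twist":[0,0,0],"gripper":1}]';python3 -m pendant '[{"offset":[0,0,0],"twist":[0,0,0],"gripper":0.5},{"offset":[0,0,0],"twist":[0,0,0],"gripper":0.3},{"offset":[0,0,0],"twist":[0,0,0],"gripper":0.3},{"offset":[0,0,0],"twist":[0,0,0],"gripper":0.3}]'; python3 -m pendant '[{"offset":[0,0,-3],"twist":[0,0,0],"gripper":0.2},{"offset":[0,0,-3],"twist":[0,0,0],"gripper":0},{"offset":[0,0,-4],"twist":[0,0,0],"gripper":0},{"offset":[1,0,-4],"twist":[0,0,0],"gripper":-0.5},{"offset":[3,0,0],"twist":[0,0,0],"gripper":-1},{"offset":[3,0,0],"twist":[0,0,0],"gripper":-1},{"offset":[3,0,0],"twist":[0,0,0],"gripper":-1},{"offset":[3,0,0],"twist":[0,0,0],"gripper":-1},{"offset":[0,0,0],"twist":[0,0,0],"gripper":-1}]'; python3 - <<'E'
from bench import r
from h import *
t=r.capture("top");s=r.capture("side");np.savez("pics/top4.npz",**t);np.savez("pics/side4.npz",**s)
o=np.zeros((500,800,3),np.uint8)
o[:,:400]=cv2.resize(s["pixels"][150:250,260:340],(400,500),interpolation=2)[:,:,::-1]
o[:400,400:]=cv2.resize(t["pixels"][185:265,305:385],(400,400),interpolation=2)[:,:,::-1]
cv2.imwrite("pics/d4.png",o)
E
```

```text
t: 10.9
eef_pos: [0.5654, -0.0831, 0.0446]
tool_rot: [-3.14, -0.003, 1.677]
wrist_force: [-3.2, 12.0, 0.0]
width: 0.0113
finger_force: 59.5
t: 11.23
eef_pos: [0.5662, -0.0902, 0.0445]
tool_rot: [-3.14, 0.005, 1.674]
wrist_force: [0.5, -0.2, -0.2]
width: 0.0297
finger_force: 0.0
t: 11.98
eef_pos: [0.5516, 0.0479, 0.1846]
tool_rot: [-3.141, 0.0, 1.684]
wrist_force: [0.2, 0.7, -0.3]
width: 0.0854
finger_force: 0.0
```

View pics/d4.png

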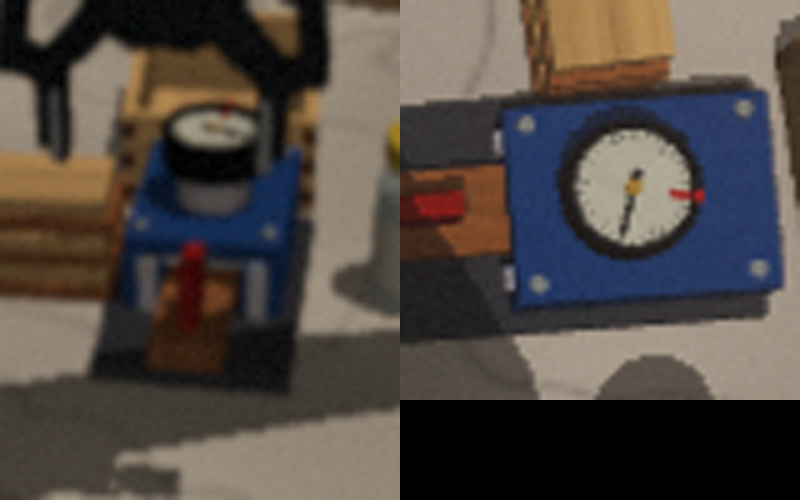

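The piece is in: the handle stands outside the mouth, with its front end at crop (465,203). The needle now points down to (624,236) from its centre at (634,187), and the red mark is at (690,195). I'll go above the dial and measure both from close up.

```bash
python3 -m pendant '[{"offset":[-3.7,-0.1,-0.8],"twist":[0,0,0],"gripper":-1},{"offset":[-3.7,-0.1,-0.8],"twist":[0,0,0],"gripper":-1},{"offset":[-3.7,-0.1,-0.8],"twist":[0,0,0],"gripper":-1},{"offset":[-3.7,-0.1,-0.8],"twist":[0,0,0],"gripper":-1},{"offset":[-3.7,-0.1,-0.8],"twist":[0,0,0],"gripper":-1},{"offset":[-3.7,-0.1,-0.8],"twist":[0,0,0],"gripper":-1},{"offset":[0,0,0],"twist":[0,0,-6],"gripper":-1},{"offset":[0,0,0],"twist":[0,0,-6],"gripper":-1},{"offset":[0,0,0],"twist":[0,0,-6],"gripper":-1},{"offset":[0,0,0],"twist":[0,0,-6],"gripper":-1},{"offset":[0,0,0],"twist":[0,0,-6],"gripper":-1},{"offset":[0,0,0],"twist":[0,0,0],"gripper":-1}]'; python3 - <<'E'
from bench import r
from h import *
t=r.capture("wrist");np.savez("pics/w5.npz",**t);cv2.imwrite("pics/w5.png",t["pixels"][:,:,::-1])
c=dict(np.load("pics/top4.npz"));px=lambda x,y:(305+(x-400+.0)/5-.4,185+y/5-.4)
d=np.array([np.cos(np.radians(-84.6)),np.sin(np.radians(-84.6))])
for n,p,z in(("handle end",(466,205),.07),("houL",(511,200),.06)):
    w=ray(c,px(*p),z);q=w[:2]-[.571,-.172];print(n,w.round(4),(1000*q@d).round(1),(1000*(-d[1]*q[0]+d[0]*q[1])).round(1))
E
```

```text
t: 13.08
eef_pos: [0.5689, -0.1829, 0.2319]
tool_rot: [-3.137, 0.002, 2.197]
wrist_force: [-0.0, -0.6, 0.4]
width: 0.0854
finger_force: 0.0
handle end [ 0.5661 -0.1027  0.07  ] -69.4 1.6
houL [ 0.5697 -0.1235  0.06  ] -48.4 3.2
```

View pics/w5.png

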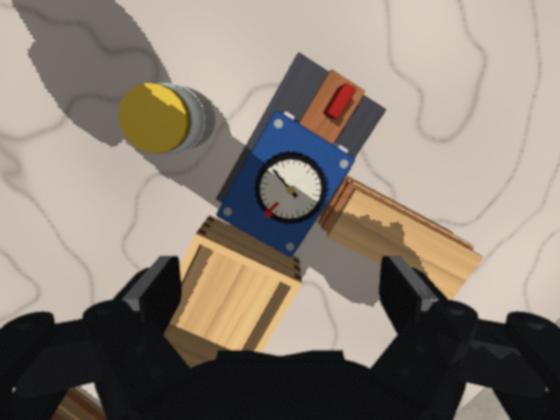

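The wrist view shows the dial centred at (291,188), the needle tip at about (275,171) and the red mark at (269,211). The handle end measured −69.4 mm against the expected −70, so the piece is home.

```bash
cat > dial.py <<'E'
from h import *
def dial(c,u0,v0,rpx):
    H=hsv(c);z=.104
    k=np.zeros(H.shape[:2],np.uint8);cv2.circle(k,(int(u0),int(v0)),int(rpx),1,-1);k=k>0
    w=blob((H[...,1]<90)&(H[...,2]>110)&k);hull=cv2.convexHull(w);(u,v),ax,_=cv2.fitEllipse(hull)
    C=ray(c,(u,v),z)
    vv,uu=np.nonzero(k);P=np.array([ray(c,(a,b),z) for a,b in zip(uu,vv)])[:,:2]-C[:2]
    rad=np.hypot(*P.T);ang=np.arctan2(P[:,1],P[:,0]);h=H[vv,uu]
    rm=red(H)[vv,uu]&(rad>.012)&(rad<.034)
    g=P[rm].mean(0);mk=np.arctan2(g[1],g[0])
    dk=(h[:,2]<90)&(rad>.006)&(rad<.017)&~red(H)[vv,uu]
    # needle: principal direction of dark pixels (longer side = tip)
    bins=np.degrees(ang[dk]);hist,e=np.histogram(bins,36,(-180,180));b=e[hist.argmax()]+5
    dd=(bins-b+180)%360-180;s=abs(dd)<25;nd=np.radians(b+dd[s].mean())
    gy=-84.6;f=lambda a:(np.degrees(a)-gy+180)%360-180
    print("centre",(u,v),np.round(ax,1),C.round(4),"mark",f(mk).round(1),rm.sum(),"needle",f(nd).round(1),s.sum(),hist.tolist(),"needle-mark",(np.degrees(nd-mk)+180)%360-180)
    return C
E
python3 - <<'E'
from dial import *
c=dict(np.load("pics/w5.npz"));dial(c,291,188,38)
print(c["fx"],c["world_from_camera"].round(3).tolist())
E
```

```text
centre (290.8433837890625, 187.6944580078125) [57.4 59.2] [ 0.5705 -0.1713  0.104 ] mark -11.1 51 needle -99.2 29 [6, 0, 0, 0, 0, 0, 0, 0, 0, 0, 0, 0, 0, 1, 6, 5, 5, 0, 0, 0, 0, 0, 0, 0, 0, 0, 0, 0, 0, 0, 0, 0, 0, 0, 0, 23] needle-mark -88.10600899712989
330.868718045546 [[0.811, 0.566, 0.15, 0.53], [0.586, -0.781, -0.216, -0.129], [-0.005, 0.263, -0.965, 0.373], [0.0, 0.0, 0.0, 1.0]]
```

```bash
python3 -m pendant '[{"offset":[0.8,0.8,2.5],"twist":[0,0,0],"gripper":-1},{"offset":[0,0,2.5],"twist":[0,0,0],"gripper":-1},{"offset":[0,0,2.5],"twist":[0,0,0],"gripper":-1},{"offset":[0,0,2.5],"twist":[0,0,0],"gripper":-1},{"offset":[0,0,0],"twist":[0,0,0],"gripper":-1},{"offset":[0,0,0],"twist":[0,0,0],"gripper":-1}]'; python3 - <<'E'
from bench import r
from h import *
print(r.observe()["qpos"].round(2) if hasattr(r.observe()["qpos"],"round") else r.observe()["qpos"])
t=r.capture("wrist");np.savez("pics/w6.npz",**t);cv2.imwrite("pics/w6.png",t["pixels"][:,:,::-1])
E
```

```text
t: 13.63
eef_pos: [0.5702, -0.1703, 0.1314]
tool_rot: [-3.136, -0.0, 2.196]
wrist_force: [0.9, 0.5, 0.7]
width: 0.0855
finger_force: 0.0
[ 0.66  0.52 -0.6   1.8   0.36  0.94  0.53]
```

View pics/w6.png

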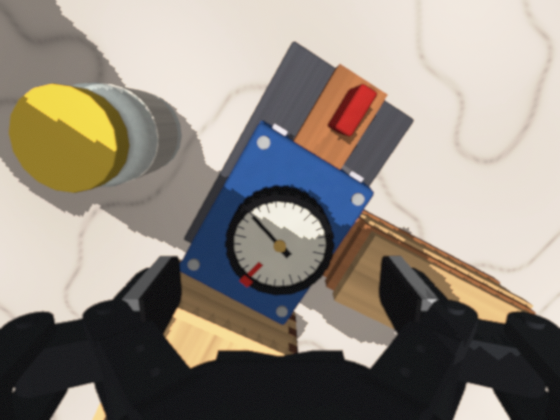

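The dial is clear now: hub at (280,246), needle tip at about (252,214), red mark from (260,265) to (246,281). Next I compute the angles about the hub.

```bash
cat > dial2.py <<'E'
from h import *
def dial(c,u0,v0,rpx):
    H=hsv(c);T=c["world_from_camera"];k=np.zeros(H.shape[:2],np.uint8);cv2.circle(k,(int(u0),int(v0)),int(rpx),1,-1);k=k>0
    vv,uu=np.nonzero(k);P=np.array([ray(c,(a,b),.104)[:2] for a,b in zip(uu,vv)]);h=H[vv,uu].astype(int)
    R=red(H)[vv,uu]
    hub=(h[:,0]>10)&(h[:,0]<28)&(h[:,1]>130)&(h[:,2]>80)&(np.hypot(uu-u0,vv-v0)<rpx*.25)
    C=P[hub].mean(0);D=P-C;r=np.hypot(*D.T)
    rm=R&(r>.013)&(r<.035);g=D[rm].mean(0);mk=np.arctan2(*g[::-1])
    # dark pixels, farther than hub, inside tick ring: connected line -> PCA
    dk=(h[:,2]<75)&(h[:,1]<140)&~R&(r<.019)&(r>.0035)
    X=D[dk];vx,vy,x0,y0=cv2.fitLine(X.astype(np.float32)*1000,cv2.DIST_HUBER,0,.01,.01).ravel()
    s=np.sign((X@[vx,vy])[np.abs(X@[vx,vy]).argmax()]);nd=np.arctan2(s*vy,s*vx)
    far=X[(np.hypot(*X.T)>.008)&(X@[s*vx,s*vy]>0)];n2=np.arctan2(*far.mean(0)[::-1])
    G=lambda a:((np.degrees(a)+84.6+180)%360-180).round(1)
    print("hub",C.round(4),hub.sum(),"mark",G(mk),rm.sum(),"needle pca",G(nd),"far",G(n2),len(X),"line off mm",round(float(x0*vy-y0*vx),2),"needle-mark",G(nd-mk-np.radians(84.6)))
E
python3 - <<'E'
from dial2 import *
dial(dict(np.load("pics/w6.npz")),280,244,58)
E
```

```text
hub [ 0.571  -0.1727] 92 mark -12.7 139 needle pca -109.1 far -109.3 123 line off mm -0.05 needle-mark -96.5
```

```bash
python3 -m pendant '[{"offset":[-0.2,-0.1,2],"twist":[0,0,0],"gripper":-1},{"offset":[0,0,2],"twist":[0,0,0],"gripper":-1},{"offset":[0,0,1.5],"twist":[0,0,0],"gripper":-1},{"offset":[0,0,0],"twist":[0,0,0],"gripper":-1}]' 25; python3 -m pendant '[{"offset":[0,0,0],"twist":[0,0,0],"gripper":0},{"offset":[0,0,0],"twist":[0,0,0],"gripper":0},{"offset":[0,0,0],"twist":[0,0,0],"gripper":0},{"offset":[0,0,0],"twist":[0,0,0],"gripper":0},{"offset":[0,0,0],"twist":[0,0,0],"gripper":0}]' 25
```

```text
t: 14.02
eef_pos: [0.5705, -0.1725, 0.0765]
tool_rot: [-3.136, 0.0, 2.197]
wrist_force: [-1.0, -0.5, -0.1]
width: 0.0853
finger_force: 0.0
t: 14.43
eef_pos: [0.5716, -0.1731, 0.0795]
tool_rot: [-3.137, 0.004, 2.197]
wrist_force: [-3.9, -1.4, 5.6]
width: 0.0591
finger_force: 26.6
```

Gripped at 59 mm with little side force. Now I turn it clockwise by 96°.

```bash
python3 -m pendant '[{"offset":[0,0,0],"twist":[0,0,6],"gripper":0},{"offset":[0,0,0],"twist":[0,0,6],"gripper":0},{"offset":[0,0,0],"twist":[0,0,6],"gripper":0},{"offset":[0,0,0],"twist":[0,0,6],"gripper":0},{"offset":[0,0,0],"twist":[0,0,6],"gripper":0},{"offset":[0,0,0],"twist":[0,0,6],"gripper":0},{"offset":[0,0,0],"twist":[0,0,6],"gripper":0},{"offset":[0,0,0],"twist":[0,0,6],"gripper":0}]'; python3 -m pendant '[{"offset":[0,0,0],"twist":[0,0,6],"gripper":0},{"offset":[0,0,0],"twist":[0,0,6],"gripper":0},{"offset":[0,0,0],"twist":[0,0,6],"gripper":0},{"offset":[0,0,0],"twist":[0,0,6],"gripper":0},{"offset":[0,0,0],"twist":[0,0,6],"gripper":0},{"offset":[0,0,0],"twist":[0,0,6],"gripper":0},{"offset":[0,0,0],"twist":[0,0,6],"gripper":0},{"offset":[0,0,0],"twist":[0,0,6],"gripper":0},{"offset":[0,0,0],"twist":[0,0,0],"gripper":0},{"offset":[0,0,0],"twist":[0,0,0],"gripper":0}]'; python3 - <<'E'
from bench import r
from h import *
t=r.capture("wrist");np.savez("pics/w7.npz",**t);cv2.imwrite("pics/w7.png",t["pixels"][:,:,::-1])
E
```

```text
t: 15.1
eef_pos: [0.5713, -0.1731, 0.0795]
tool_rot: [-3.141, 0.006, 1.355]
wrist_force: [-3.5, -1.4, 5.7]
width: 0.0593
finger_force: 26.6
t: 15.93
eef_pos: [0.5711, -0.1729, 0.0795]
tool_rot: [3.138, 0.004, 0.521]
wrist_force: [-3.7, -1.8, 7.0]
width: 0.0593
finger_force: 26.6
```

View pics/w7.png

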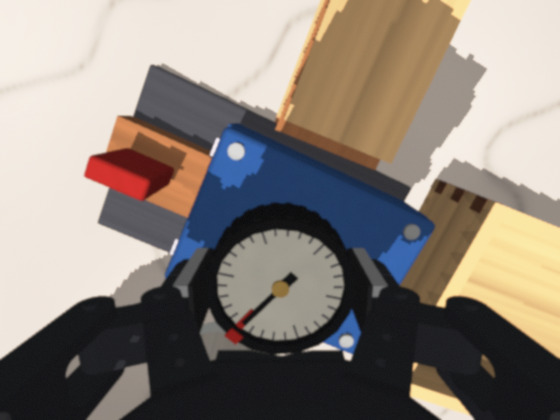

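The needle, from hub (280,289), now points straight at the red mark at (240,328). I'll put a number on it.

```bash
python3 - <<'E'
from dial2 import *
dial(dict(np.load("pics/w7.npz")),280,287,74)
E
```

```text
hub [ 0.5714 -0.1727] 191 mark -108.3 228 needle pca -108.4 far -109.3 250 line off mm -0.22 needle-mark -0.1
```

Aligned to within about 1°. Now I release gently, lift away and check.

```bash
python3 -m pendant '[{"offset":[0,0,0],"twist":[0,0,0],"gripper":-0.5},{"offset":[0,0,0],"twist":[0,0,0],"gripper":-1},{"offset":[0,0,0],"twist":[0,0,0],"gripper":-1},{"offset":[0,0,0],"twist":[0,0,0],"gripper":-1},{"offset":[0,0,-2],"twist":[0,0,0],"gripper":-1},{"offset":[0,0,-2],"twist":[0,0,0],"gripper":-1},{"offset":[0,0,-2],"twist":[0,0,0],"gripper":-1},{"offset":[0,0,0],"twist":[0,0,0],"gripper":-1},{"offset":[0,0,0],"twist":[0,0,0],"gripper":-1}]'; python3 - <<'E'
from bench import r
from dial2 import *
t=r.capture("wrist");np.savez("pics/w8.npz",**t);cv2.imwrite("pics/w8.png",t["pixels"][:,:,::-1])
T=np.linalg.inv(t["world_from_camera"])@[.5713,-.1727,.104,1];u,v=t["fx"]*T[0]/T[2]+t["cx"],t["fy"]*T[1]/T[2]+t["cy"];print(u,v)
dial(t,u,v,56)
E
```

```text
t: 16.73
eef_pos: [0.5723, -0.1717, 0.1383]
tool_rot: [3.138, 0.002, 0.523]
wrist_force: [-0.7, -0.4, 0.0]
width: 0.0849
finger_force: 0.0
280.2475003058759 238.6965245225037
hub [ 0.5713 -0.1728] 82 mark -108.0 97 needle pca -109.2 far -109.6 108 line off mm -0.11 needle-mark -1.1
```

View pics/w8.png

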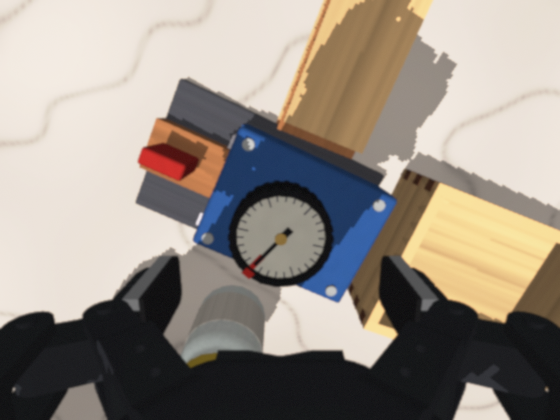

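The final view shows the needle pointing right at the red mark (249,270), about 1° off at most. The piece is still home, and the jar, box and slats look undisturbed.

```bash
python3 -c "
from bench import r;print(r.finish_job())"
```

```text
the job is handed in; nothing more can be done
None
```

The gauge is set: the red-handled piece is home against the stop, the bezel's zero mark measured about 1° from the needle tip, and I handed the job in at about 17 s of robot time with the gripper clear; no verdict came back.

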